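# Weigh a centrifuge bucket on a spring scale and mark the reading

## Task

Weigh the centrifuge bucket: hang it by its eye in the seat of the spring scale's hook, lowering it slowly and gently until the hook carries exactly its weight and your grip none before you let go, so that the hook hardly bobs when you release it and is never jerked or overloaded. When it hangs still, slide the orange marker level with the red needle (within 3 mm) and let go of it, leaving the bucket hanging and the two bottles and the black case around the scale where they stand.

Things in the scene. Friction and masses are not known exactly. Their poses are not given: they have to be found in the camera images.
- bucket: Loose centrifuge bucket, 138 mm tall, 0.25 to 0.9 kg (differs each time; weigh it by the force on the tool): steel cup 48 mm across with blue screw lid (52 mm across, top at 62 mm), two short trunnion pins along its y (30 mm from the axis), then a round steel eye and on top a blue grip tab. Origin at the centre of its underside, z up. The same after a half turn about z.
- bucket_eye (a point): Point on the bucket's eye where the hook bears: underside of the top of the eye, 96 mm above the bucket's underside. The eye is a loop of 8 mm bar standing in the bucket's y-z plane, so its opening (30 mm wide, 34 mm high, from the lid top up to this point) is threaded along the bucket's x. Axes as the bucket.
- bucket_tab (a point): Centre of the blue grip tab, 120 mm above the bucket's underside: 24 mm along the bucket's x, 12 mm along its y (pinch it across y), 36 mm high (102 to 138 mm above the underside). Axes as the bucket.
- scale_stand: Fixed spring scale: grey foot 160 x 200 x 14 mm (x -95 to +65 mm, y -65 to +135 mm in its frame) with an upright blue scale plate 22 mm thick, 190 mm wide, 225 mm high, its front face at x = 0. Origin on the bench below the middle of the hook's slot; x points away from the hook, into the plate (the hook reaches out along -x), z up.
- hook_seat (a point): Lowest point of the top side of the steel hook, its seat, where the eye shall hang: 121 mm in front of the scale plate (-x of the stand), 190 mm above the bench with no load. The hook is an 8 mm bar running along the stand's x at y = 0; the upturned tip lies 20 mm further out than the seat and its top is 12 mm above the seat; behind the seat the bar rises to 14 mm above the seat and runs back to the plate. Bar underside 8 mm below the seat. Axes as the stand.
- scale_hook (a joint): How far the spring lets the hook sink, m: 0 with no load, growing downwards, stop at 0.060. Spring 210 N/m (about 5 mm per N), lightly damped, so a sudden release bounces. Hook and needle move together.
- needle_tip (a point): Tip of the red needle that moves with the hook in front of the white graduated strip; same height as the hook seat. Axes as the stand.
- marker_tip (a point): Tip of the orange marker's flat arrow at the other edge of the strip (66 to 67 mm to the stand's +y of the hook, in line with the needle tip); level with the needle when both tips have the same height. It and the needle pass without touching. Axes as the stand.
- marker_knob (a point): Point to grip on the marker's upright orange knob: 16 mm diameter, 44 mm high, from 26 mm below to 18 mm above this point; 65 mm in front of the plate and 98 mm to the stand's +y of the hook. This point is 20 mm above marker_tip. The knob is held by an 8 mm rod from the plate that meets it 20 mm below this point.
- marker (a joint): How far the marker is slid down its guide, m: 0 at the top (marker_tip 205 mm above the bench), growing downwards, to 0.075. Moves straight up or down with about 2.5 N of friction and stays where it is left.
- dye_bottle: Brown bottle with white cap, 30 mm across, 66 mm high, standing in front of the scale, to the left; leave alone. Origin at the centre of its underside.
- oil_bottle: Brown bottle with black cap, 26 mm across, 58 mm high, standing at the right of the scale; leave alone. Origin at the centre of its underside.
- objective_case: Black round case, 35 mm across, 60 mm high, standing between the robot and the scale; leave alone. Origin at the centre of its underside.

How it is judged:
By the outcome, as a careful person would: the job done as asked, in the order asked, and still so for the second after the job is handed in, with the robot touching nothing.
It also fails if it takes over 72 s, if anything falls off the work surface, if the arm or the gripper's body presses on something with over 40 N, if the wrist force passes 120 N, or if a joint passes its speed limit or range.

## Robot

A 6-joint arm with a two-finger parallel gripper is mounted at the origin on a cart in front of the work surface, level with it; the furniture and walls round the work are solid. World frame = base frame: x ahead of the robot, y to its left, z up, the work surface at z = 0. Lengths are in m, angles in rad, forces in N, time in s.
With the tool pointing down it reaches from about 0.35 to 0.85 m from the base axis. Payload 8.1 kg.
Tool frame: the origin (TCP) lies at the very end of the fingers, on their centre line; the grasp point (between the pads) lies robot.grip_point_offset behind it (robot.grip_point_offset is the distance from the TCP to the grasp point, in m); z points along the fingers, y is the line along which they close (so a half turn about z gives the same grasp; the last joint's range is limited). The gripper opens to 93 mm and grips with 3 to 60 N. Pads are 15 mm wide; open, the fingers measure 128 mm over their backs; the gripper's body (75 mm by 188 mm) begins 65 mm behind the grasp point.
Start: joints at [-1.22, 0.13, 1.488, -0, 1.523, -0.085], TCP at [0.253, -0.544, 0.219] pointing down, gripper open.
Joint ranges: [-2.96, 2.96], [-0.89, 2.26], [0.02, 2.5], [-1.34, 4.48], [0, 2.73], [-2.66, 2.66]. Speed limits (rad/s): [2.39, 2.39, 2.79, 3.14, 3.14, 3.14].

## Interface

Orientations are given as a rotation vector (axis times angle).
In Python, from plant import robot, eyes gives the robot as it stands. The module is installed in compiled form; this text tells all that it offers.
- The arm moves only by the tool apply_moves, never from a script. Its argument "steps" is one flat list of numbers, 7 for each row, row after row: the shift along the tool's x, y, z in units of 30 mm (1.0 is 30 mm), then the turn, a rotation vector about the tool's x, y, z in units of 6 degrees (1.0 is 6 degrees), then the opening in per cent of the stroke, from 0 (shut) to 100 (fully open). In form: [dx, dy, dz, ax, ay, az, fingers, dx, dy, dz, ax, ay, az, fingers, ...]. A call has 1 to 12 rows; each row shifts and turns the commanded pose from where the row before left it, along the tool's axes as they then stand; what a row does not reach is not made up. A row lasts 1/12 s, in which the tool goes at most 41.7 mm and 7.16 degrees, less where a joint would pass 70% of its speed; a pose out of reach is approached as far as the arm can. A call is refused whole if a number of a shift passes 1 or a number of a turn 1, either way. A call with a gripper value outside its range is refused whole. The fingers move at their own pace and stop on an object; "grip_force" is the grip in N (left out, the last holds). Time passes only in rows, so rows that do not move let the fingers close. It gives the time, the measured TCP pose, the force, the opening and the grip force at its end, in the units of the state.
- robot.read_state(): the state, without advancing time (a new reading comes with each control period).
- eyes.read_camera(name): name is "scene" or "top"; returns the picture (480x640x3 uint8, red, green, blue); there is no depth.
- eyes.calibration(name): a dict with "K" (3x3 intrinsics, pixels), "k1" (the pictures are not rectified: a ray, as slopes to the right and down, at radius r is drawn at 1 + k1 r^2 times it, then the intrinsics apply), "R" (3x3) and "t" (3): a world point X has camera coordinates R X + t. Camera axes: x right, y down, z forward; pixel columns grow to the right and rows downward; lengths in m; the calibration is good to about 2 mm. A picture is of the moment at which its call begins. calibration takes no time and is no camera call.
- robot.close_job(): hands the job in; it is judged then, once.
Trained networks look in the newest picture that a camera, given by its name, has taken for a name from the list of things; names that differ only in an ending like _2 or _b are one class to them, and where a whole thing is asked for, a point or a joint stands for the part that bears it (a point fixed in the world has none). Each returns a list of dicts, best first, with "conf" (0 to 1); they miss things now and then, are a little off and sometimes report something else, mostly with a low value. They report only what shows in the picture. A call takes as long as a camera call.
- eyes.search_frame(camera, thing): "rect" ([left, top, width, height] in pixels, round what is visible of it).
- eyes.place_of(camera, thing): "xy" ([column, row] in pixels: a listed point, or the origin of a listed thing).
The state is a dict: "t": time; "q": joint angles; "dq": joint speeds; "joint_torque": joint torques, N m; "tool_pos": TCP position; "orientation": TCP orientation; "force": force on the tool from outside, world axes, zero at the start; "wrist_torque": the same for the moment, N m; "opening": finger opening in m; "gripper_force": force on a finger pad.
Only numpy, scipy, OpenCV 4.12 (cv2) and the standard library are available. Lean on these libraries where they do the work, as an engineer would, in place of code of your own. Each camera call takes 0.05 s, during which the arm holds its last target. There are 200 camera calls.

## Working session

There is one attempt and no reset: what is moved stays moved. The work goes in short steps, Python scripts to look and compute and a tool call to move; the robot and the scene stay as the last step left them, time stands still between calls to the robot, and variables do not carry over. Pictures are saved under pics/ and viewed, at most 10 in all, crops included, and the job is handed in when it is done.

Besides the shell and the picture viewer there is one more tool, called after "Call:" in YAML: its name, and indented under it one key for each argument. apply_moves: Moves the arm, as the interface text tells. Its arguments: {"type":"object","properties":{"steps":{"type":"array"},"grip_force":{"type":"number"}},"required":["steps"]}

```bash
mkdir -p pics; cat > h.py <<'E'
import numpy as np, cv2
from plant import robot, eyes
from scipy.spatial.transform import Rotation as Rn
from scipy.optimize import least_squares
C={n:eyes.calibration(n) for n in("scene","top")}
def proj(n,X):
    c=C[n];p=np.atleast_2d(X)@np.array(c["R"]).T+np.array(c["t"]);s=p[:,:2]/p[:,2:]
    s=s*(1+c["k1"]*(s**2).sum(1,keepdims=True));K=np.array(c["K"])
    return s@K[:2,:2].T+K[:2,2]
def solve(obs,f,x0):
    "obs list of (cam, uv, fn params->X)"
    return least_squares(lambda p:np.concatenate([(proj(c,g(p))[0]-uv) for c,uv,g in obs]),x0,loss='soft_l1',f_scale=3)
def tri(obs): 
    return least_squares(lambda p:np.concatenate([proj(c,p)[0]-uv for c,uv in obs]),[.5,0,.1])
def snap(n,f):
    im=eyes.read_camera(n);cv2.imwrite("pics/"+f,im[:,:,::-1]);return im
E
python3 - <<'E'
from h import *
s=robot.read_state();print(s,robot.grip_point_offset)
for c in C:
    print(c,C[c]); snap(c,c+"0.png")
    for t in ["bucket","bucket_eye","bucket_tab","scale_stand","hook_seat","needle_tip","marker_tip","marker_knob","dye_bottle","oil_bottle","objective_case"]:
        print(t,[(np.round(d["xy"]).tolist(),round(d["conf"],2)) for d in eyes.place_of(c,t)[:3]])
E
```

```text
{'t': 0.0, 'q': array([-1.22040474e+00,  1.31126272e-01,  1.48924255e+00, -1.02322528e-05,
        1.52301075e+00, -8.53930497e-02]), 'dq': array([ 0.00015469,  0.00030428,  0.00058897,  0.00094379, -0.00016781,
       -0.00018868]), 'joint_torque': array([-3.09508896e-04, -5.59844685e+01, -4.91753483e+01,  7.66977668e-02,
        3.57816217e-02, -2.04415192e-04]), 'tool_pos': array([ 0.25310194, -0.54338943,  0.21762847]), 'orientation': array([-3.06558220e+00, -6.78743330e-01,  3.86517482e-04]), 'force': array([-0.24235491, -0.98305442,  1.24021445]), 'wrist_torque': array([ 0.04342061, -0.02163895, -0.02125901]), 'gripper_force': 0.0, 'opening': 0.09301572305526987} 0.0188
scene {'K': array([[616.27885325,   0.        , 322.07912733],
       [  0.        , 616.27885325, 244.02280007],
       [  0.        ,   0.        ,   1.        ]]), 'k1': -0.2151899965506878, 'R': array([[-0.523352  , -0.85209551,  0.00599358],
       [-0.4142452 ,  0.24826768, -0.87565065],
       [ 0.74464998, -0.46075633, -0.48290787]]), 't': array([0.24463176, 0.39368087, 0.96709449])}
bucket []
bucket_eye
[... 449 characters left out ...]
   [  0.        ,   0.        ,   1.        ]]), 'k1': -0.03182227456788325, 'R': array([[ 0.00950358, -0.99988267, -0.01201389],
       [-0.99760906, -0.00865814, -0.06856524],
       [ 0.06845318,  0.01263678, -0.9975743 ]]), 't': array([-0.05208464,  0.57142811,  1.09803338])}
bucket [([435.0, 300.0], 0.77)]
bucket_eye [([276.0, 324.0], 0.64)]
bucket_tab [([450.0, 304.0], 0.97)]
scale_stand [([253.0, 185.0], 0.74), ([202.0, 165.0], 0.67)]
hook_seat [([234.0, 230.0], 0.95)]
needle_tip [([202.0, 164.0], 0.94)]
marker_tip [([204.0, 165.0], 0.86)]
marker_knob [([182.0, 191.0], 0.89)]
dye_bottle [([186.0, 239.0], 0.71)]
oil_bottle [([308.0, 204.0], 0.7)]
objective_case [([277.0, 327.0], 0.53)]
```

View pics/scene0.png

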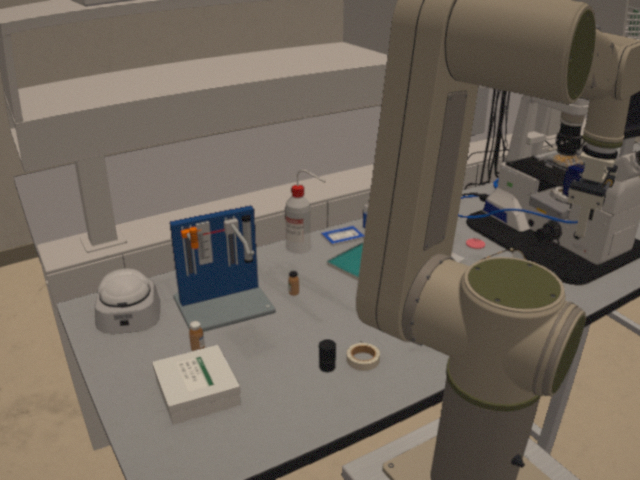

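View pics/top0.png

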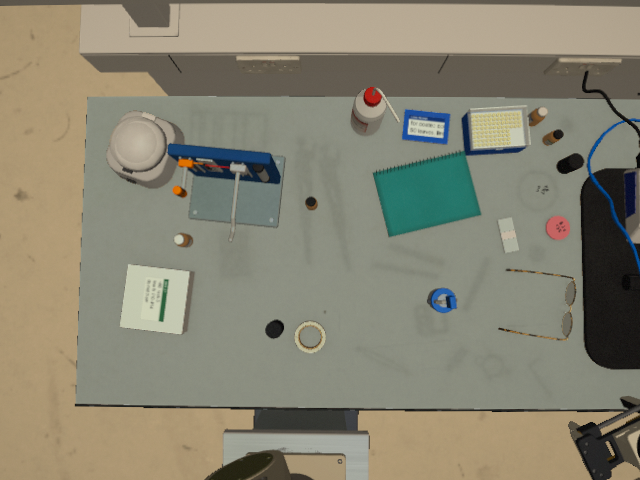

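The scene picture shows the scale at (215,255), hook at about (245,250), black case (327,355), and dye bottle (196,338). The bucket is hidden by the arm. The top picture shows the bucket at (442,300), the hook running (238,170)→(232,238), the marker knob at (179,191), the case at (275,329) and the oil bottle at (311,203).

```bash
cat > a.py <<'E'
from h import *
def S(p,l): # stand x,y,yaw
    c,s=np.cos(p[2]),np.sin(p[2]);return np.array([p[0]+c*l[0]-s*l[1],p[1]+s*l[0]+c*l[1],l[2]])
# p: x,y,yaw,marker
L=[("scene",(246,250),lambda p:S(p,(-.121,0,.19))),("top",(234,230),lambda p:S(p,(-.121,0,.19))),
("scene",(194,234),lambda p:S(p,(-.065,.098,.225-p[3]))),("top",(182,191),lambda p:S(p,(-.065,.098,.225-p[3]))),
("scene",(233,299),lambda p:S(p,(0,0,0))),("top",(253,185),lambda p:S(p,(0,0,0))),
]
r=solve(L,None,[.7,.15,0,.03]);print(r.x,r.fun.round(1))
p=r.x
for n,l in dict(seat=(-.121,0,.19),knob=(-.065,.098,.225-p[3])).items(): X=S(p,l);print(n,X,proj("top",X),proj("scene",X))
for n,l in dict(c1=(-.095,-.065,.014),c2=(-.095,.135,.014),pt=(0,-.095+.035,.225)).items(): X=S(p,l);print(n,X,proj("top",X),proj("scene",X))
def bk(uv,z): return least_squares(lambda q:proj("top",[q[0],q[1],z])[0]-uv,[.4,-.3]).x
print("bucket",bk((435,300),0),bk((450,304),.12))
for n,a,b in[("dye",(186,239),(198,350)),("oil",(308,204),(294,293)),("case",(277,327),(324,367))]:
    print(n,bk(a,0),tri([("top",a),("scene",b)]).x)
im=cv2.imread("pics/top0.png")
a=cv2.resize(im[275:325,415:475],None,fx=8,fy=8,interpolation=2)
b=cv2.resize(im[140:250,165:290],None,fx=3.2,fy=3.2*400/352,interpolation=2)
cv2.imwrite("pics/crop.png",cv2.resize(np.hstack([cv2.resize(a,(400,400*50//60+67)),b[:400,:400]]),(800,400)))
E
python3 a.py
```

```text
[ 6.96480049e-01  9.80557252e-02 -8.25892225e-02 -4.33054704e-04] [ 3.7  1.6 -1.1 -1.3  0.2  0.8 -3.3  0.2  2.6  0.1  0.5 -2.6]
seat [0.57589248 0.10803766 0.19      ] [[232.88610182 228.71919642]] [[249.74260412 251.64858147]]
knob [0.63978615 0.20108389 0.22543305] [[178.65603981 191.1908853 ]] [[194.19705215 234.77029898]]
c1 [0.59644166 0.04111434 0.014     ] [[277.61899001 226.57713912]] [[276.66275393 308.09450537]]
c2 [0.61294074 0.24043263 0.014     ] [[187.58903242 218.39494992]] [[191.41281151 331.09300447]]
pt [0.69153033 0.03826024 0.225     ] [[269.49139561 163.31563571]] [[254.78598088 207.64098348]]
bucket [ 0.43870549 -0.30602503] [ 0.43712905 -0.30955006]
dye [0.56824469 0.24650922] [ 0.56786096  0.24645334 -0.00393693]
oil [ 0.64876822 -0.02462213] [ 0.64653065 -0.02747487  0.00362984]
case [0.37639643 0.04054791] [3.79154067e-01 4.47415716e-02 2.36526146e-04]
```

View pics/crop.png

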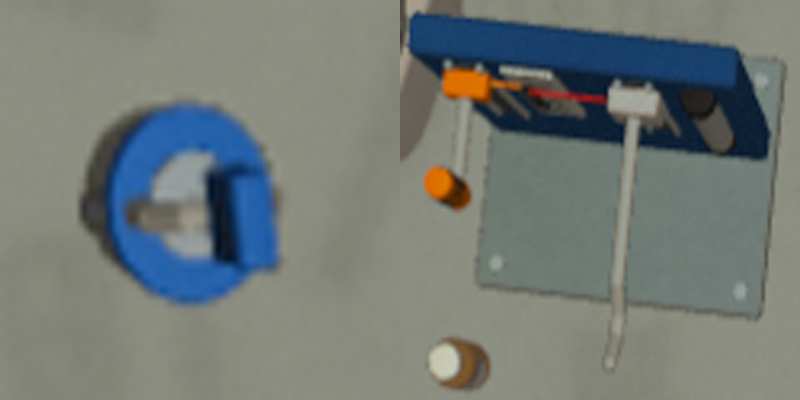

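The crop shows the blue tab's long side running nearly vertically (about world x) with a slight tilt. The hook and foot corners match my fit to within about 1 px. Next I refine the bucket's position and plan the approach.

```bash
cat >> h.py <<'E'
def yaw(): 
    x=Rn.from_rotvec(robot.read_state()["orientation"]).as_matrix();return np.arctan2(x[1,0],x[0,0]),x[:,2]
def go(P,psi):
    s=robot.read_state();y,z=yaw();d=np.array(P)-s["tool_pos"];c,n=np.cos(psi),np.sin(psi)
    print("t",s["t"],"pos",s["tool_pos"].round(4),"yaw",y,"z",z.round(3),"F",s["force"].round(2))
    print("turn az units",-np.degrees(psi-y)/6,"then shift units",(np.array([c*d[0]+n*d[1],n*d[0]-c*d[1],-d[2]])/.03).round(3))
E
python3 - <<'E'
from h import *
def bk(uv,z): return least_squares(lambda q:proj("top",[q[0],q[1],z])[0]-uv,[.4,-.3]).x
print(bk((443.5,300.4),.062),bk((453.7,302.2),.138))
im=cv2.imread("pics/top0.png").astype(int)[275:325,415:475]
for (x,y) in [(.437,-.308)]:
    print(proj("top",[[x+a*.012,y+b*.006,.138] for a in(-1,1) for b in(-1,1)]).round(1).tolist())
go([.437,-.308,.24],.08)
E
```

```text
[ 0.44112471 -0.31029539] [ 0.44167631 -0.31230814]
[[454.6, 310.9], [448.4, 310.9], [454.6, 298.4], [448.3, 298.3]]
t 1.2 pos [ 0.2533 -0.5439  0.2186] yaw 0.4357763801346101 z [-0.  0. -1.] F [ 0.33 -0.34 -0.34]
turn az units 3.3974141720258637 then shift units [ 6.733 -7.349 -0.713]
```

Call:
apply_moves:
  steps: [0,0,-0.2,0,0,0.85,100,0,0,-0.2,0,0,0.85,100,0,0,-0.2,0,0,0.85,100,0,0,-0.1,0,0,0.85,100]
  grip_force: 20

```text
t: 1.53
tool_pos: [0.2534, -0.5442, 0.2406]
orientation: [3.138, 0.118, 0.001]
force: [1.4, -0.4, 0.2]
opening: 0.0929
gripper_force: 0.0
```

Call:
apply_moves:
  steps: [0.6,-0.65,0,0,0,0,100,0.6,-0.65,0,0,0,0,100,0.6,-0.65,0,0,0,0,100,0.6,-0.65,0,0,0,0,100,0.6,-0.65,0,0,0,0,100,0.6,-0.65,0,0,0,0,100,0.6,-0.65,0,0,0,0,100,0.6,-0.65,0,0,0,0,100,0.6,-0.65,0,0,0,0,100,0.6,-0.65,0,0,0,0,100,0.6,-0.6,0,0,0,0,100,0,0,0,0,0,0,100]

```text
t: 2.53
tool_pos: [0.4361, -0.3126, 0.2398]
orientation: [-3.138, -0.13, -0.002]
force: [0.1, -0.4, -0.3]
opening: 0.0932
gripper_force: 0.0
```

```bash
python3 - <<'E'
from h import *
snap("scene","s1.png");snap("top","t1.png")
for c in C:
  for t in ["bucket","bucket_eye","bucket_tab"]:
    print(c,t,[(np.round(d["xy"],1).tolist(),round(d["conf"],2)) for d in eyes.place_of(c,t)[:2]])
for z in (0,.096,.12): print(proj("scene",[.44,-.3095,z]),proj("top",[.44,-.3095,z]))
go([.440,-.3095,.105],.08)
im=cv2.imread("pics/s1.png");u=proj("scene",[.44,-.3095,.1])[0].astype(int)
print(u)
y0,x0=max(u[1]-60,0),max(min(u[0]-80,480),0)
cv2.imwrite("pics/s1c.png",cv2.resize(im[y0:y0+120,x0:x0+160],None,fx=4,fy=4,interpolation=2));print(x0,y0)
E
```

```text
scene bucket []
scene bucket_eye []
scene bucket_tab [([446.1, 254.5], 0.7)]
top bucket [([436.2, 301.5], 0.69), ([311.3, 204.0], 0.58)]
top bucket_eye [([445.6, 300.7], 0.55), ([185.5, 238.2], 0.51)]
top bucket_tab [([451.2, 302.3], 0.64), ([449.4, 300.3], 0.38)]
[[440.12422071 301.14949223]] [[436.57762669 299.42130069]]
[[444.43691875 266.20247705]] [[447.04031478 301.85130684]]
[[445.53247984 257.0837431 ]] [[449.96568118 302.53056261]]
t 2.9333 pos [ 0.4331 -0.3166  0.2396] yaw 0.07831992619495894 z [-0. -0. -1.] F [-1.38  0.1   0.14]
turn az units -0.016043523049889694 then shift units [ 0.248 -0.218  4.487]
[444 264]
364 204
```

View pics/s1c.png

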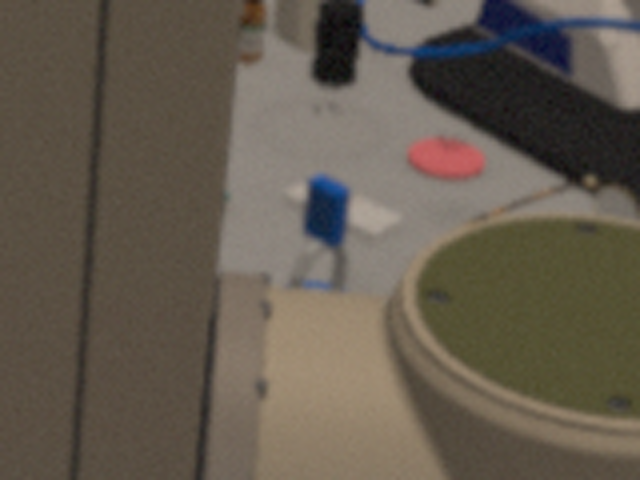

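The crop shows the tab at full-image pixel (445.8,256.5), within 1 px of the prediction, so I descend and grip.

Call:
apply_moves:
  steps: [0.25,-0.22,0,0,0,0,100,0,0,0.7,0,0,0,60,0,0,0.8,0,0,0,60,0,0,0.8,0,0,0,60,0,0,0.8,0,0,0,60,0,0,0.7,0,0,0,60,0,0,0.45,0,0,0,60,0,0,0.2,0,0,0,60,0,0,0,0,0,0,60,0,0,0,0,0,0,60]

```text
t: 3.77
tool_pos: [0.441, -0.3087, 0.1067]
orientation: [3.139, 0.125, 0.0]
force: [0.3, 0.1, 0.3]
opening: 0.0555
gripper_force: 0.0
```

Call:
apply_moves:
  steps: [0,0,0,0,0,0,35,0,0,0,0,0,0,25,0,0,0,0,0,0,18,0,0,0,0,0,0,10,0,0,0,0,0,0,5,0,0,0,0,0,0,0,0,0,0,0,0,0,0,0,0,0,0,0,0,0,0,0,0,0,0,0,0]
  grip_force: 25

```text
t: 4.52
tool_pos: [0.4406, -0.3086, 0.1062]
orientation: [-3.139, -0.125, 0.0]
force: [-0.6, 0.2, 0.4]
opening: 0.0114
gripper_force: 25.0
```

```bash
python3 - <<'E'
from h import *
go([.440,-.3095,.105],.08);s=robot.read_state();print(s["opening"],s["gripper_force"],s["wrist_torque"])
E
```

```text
t 4.5167 pos [ 0.4406 -0.3086  0.1062] yaw 0.07973392338464462 z [-0.  0. -1.] F [-0.64  0.21  0.42]
turn az units -0.0025408445144981945 then shift units [-0.022  0.028  0.039]
0.011424304154603174 24.979451894760132 [ 0.16307264  0.15401514 -0.00506704]
```

Call:
apply_moves:
  steps: [0,0,-0.15,0,0,0,0,0,0,-0.3,0,0,0,0,0,0,-0.5,0,0,0,0,0,0,-0.6,0,0,0,0,0,0,-0.6,0,0,0,0,0,0,-0.6,0,0,0.4,0,0,0,-0.5,0,0,0.5,0,0,0,-0.35,0,0,0.4,0,0,0,-0.2,0,0,0.25,0,0,0,0,0,0,0,0,0,0,0,0,0,0,0]

```text
t: 5.43
tool_pos: [0.4407, -0.3087, 0.2205]
orientation: [3.139, -0.128, 0.001]
force: [0.7, 1.6, -4.9]
opening: 0.0119
gripper_force: 25.0
```

Call:
apply_moves:
  steps: [0,0,0,0,0,0,0,0,0,0,0,0,0,0,0,0,0,0,0,0,0]

```text
t: 5.68
tool_pos: [0.4403, -0.3083, 0.2193]
orientation: [-3.138, 0.129, 0.002]
force: [0.1, -1.1, -5.3]
opening: 0.012
gripper_force: 25.0
```

```bash
python3 - <<'E'
from h import *
go([.5061,.1138,.221],-.083);s=robot.read_state();print(s["opening"],s["gripper_force"],s["wrist_torque"])
E
```

```text
t 5.6833 pos [ 0.4403 -0.3083  0.2193] yaw -0.08215956232829043 z [-0.001  0.001 -1.   ] F [ 0.11 -1.05 -5.33]
turn az units 0.008025588588793358 then shift units [  1.02  -14.205  -0.058]
0.011995924215556368 24.97822254896164 [0.07813778 0.00109155 0.00382738]
```

Call:
apply_moves:
  steps: [0.08,-0.3,0,0,0,0,0,0.08,-0.6,0,0,0,0,0,0.08,-0.8,0,0,0,0,0,0.08,-0.9,0,0,0,0,0,0.08,-0.9,0,0,0,0,0,0.08,-0.9,0,0,0,0,0,0.08,-0.9,0,0,0,0,0,0.08,-0.9,0,0,0,0,0,0.08,-0.9,0,0,0,0,0,0.08,-0.9,0,0,0,0,0,0.08,-0.9,0,0,0,0,0,0.08,-0.9,-0.06,0,0,0,0]

```text
t: 6.68
tool_pos: [0.4932, -0.016, 0.2214]
orientation: [-3.139, 0.129, 0.001]
force: [1.0, -0.5, -5.1]
opening: 0.0119
gripper_force: 25.0
```

Call:
apply_moves:
  steps: [0.06,-0.9,0,0,0,0,0,0,-0.9,0,0,0,0,0,0,-0.9,0,0,0,0,0,0,-0.7,0,0,0,0,0,0,-0.5,0,0,0,0,0,0,-0.3,0,0,0,0,0,0,-0.2,0,0,0,0,0,0,0,0,0,0,0,0,0,0,0,0,0,0,0,0,0,0,0,0,0,0]

```text
t: 7.52
tool_pos: [0.5063, 0.1126, 0.2219]
orientation: [3.138, -0.131, -0.0]
force: [0.7, -0.0, -4.3]
opening: 0.012
gripper_force: 25.0
```

```bash
python3 - <<'E'
from h import *
s=snap("scene","s2.png");t=snap("top","t2.png")
for c in C:
  for n in ["bucket","bucket_eye","bucket_tab","hook_seat","needle_tip","marker_tip","marker_knob"]:
    print(c,n,[(np.round(d["xy"],1).tolist(),round(d["conf"],2)) for d in eyes.place_of(c,n)[:2]])
X=robot.read_state()["tool_pos"]
for dz in (-.1062,-.0102,.0138): print(proj("scene",X+[0,0,dz]).round(1),proj("top",X+[0,0,dz]).round(1))
seat=np.array([.5759,.108,.19]);ax=np.array([.9966,-.0825,0])
for nm,P in dict(seat=seat,tip=seat-.02*ax+[0,0,.012],base=seat+.12*ax+[0,0,.014]).items(): print(nm,proj("scene",P).round(1),proj("top",P).round(1))
go(seat+[0,0,.031],-.083);s2=robot.read_state();print(s2["opening"])
a=cv2.resize(s[185:335,170:320],(400,400),interpolation=2);b=cv2.resize(t[145:265,170:290],(400,400),interpolation=2)
cv2.imwrite("pics/c2.png",np.hstack([a,b])[:,:,::-1])
E
```

```text
scene bucket [([262.3, 294.6], 0.58), ([204.6, 238.0], 0.21)]
scene bucket_eye [([265.4, 257.6], 0.59)]
scene bucket_tab [([259.7, 245.7], 0.77)]
scene hook_seat [([247.6, 248.4], 0.5)]
scene needle_tip [([203.6, 235.8], 0.8)]
scene marker_tip [([202.0, 232.2], 0.56)]
scene marker_knob [([196.5, 232.9], 0.47)]
top bucket [([239.2, 267.5], 0.6), ([251.2, 185.4], 0.46)]
top bucket_eye [([231.6, 263.1], 0.52)]
top bucket_tab [([224.2, 268.0], 0.63)]
top hook_seat []
top needle_tip [([206.1, 168.4], 0.81), ([237.0, 263.8], 0.66)]
top marker_tip [([205.7, 163.4], 0.62)]
top marker_knob [([179.6, 194.0], 0.79), ([235.4, 267.5], 0.51)]
[[264.3 299.1]] [[236.1 266.8]]
[[262.3 257.8]] [[227.  266.1]]
[[261.7 247. ]] [[224.4 266. ]]
seat [[249.8 251.6]] [[232.9 228.7]]
tip [[253.  250.9]] [[230.6 239. ]]
base [[229.9 221.8]] [[238.3 163.4]]
t 8.3167 pos [0.5063 0.1134 0.2219] yaw -0.08245497106520035 z [-0. -0. -1.] F [-0.04 -0.23 -5.46]
turn az units 0.0052046429460885476 then shift units [ 2.328 -0.012  0.031]
0.011742232540149692
```

View pics/c2.png

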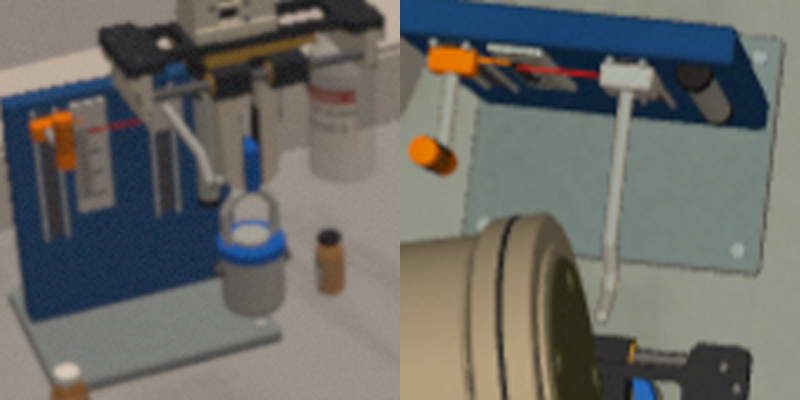

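The crop shows the bucket hanging just in front of the hook tip: tip about (250,257), eye opening about (264,262). I'll check the relative alignment with an overlay.

```bash
cat > ov.py <<'E'
from h import *
import sys
seat=np.array([.5759,.108,.19]);ax=np.array([.9966,-.0825,0])
def ov(sf,tf,out,sink=0,draw=True,so=(185,215,90,120),to=(160,200,90,120)):
    X=robot.read_state()["tool_pos"];y=yaw()[0];by=np.array([-np.sin(y),np.cos(y),0]);o=[]
    for c,f,(r0,c0,h,w) in(("scene",sf,so),("top",tf,to)):
        im=cv2.imread("pics/"+f)[r0:r0+h,c0:c0+w];z=400/w;im=cv2.resize(im,None,fx=z,fy=z,interpolation=2)
        def pl(P,col):
            q=((proj(c,np.array(P))-[c0,r0]+.5)*z).astype(np.int32)
            for a in q: cv2.circle(im,tuple(int(v) for v in a),2,col,-1)
        if draw:
            pl([seat+ax*a+[0,0,b-.004-sink] for a,b in((-.02,.012),(-.02,0),(0,0),(.02,.014),(.06,.014),(.1,.014))],(0,255,0))
            pl([X+by*a+[0,0,b-.1062] for a,b in((0,.138),(0,.102),(0,.096),(.015,.079),(-.015,.079),(0,.062),(.03,.035),(-.03,.035),(.026,.062),(-.026,.062))],(0,0,255))
        o.append(im)
    cv2.imwrite("pics/"+out,np.hstack(o))
E
python3 -c "
from ov import *
ov('s2.png','t2.png','o2.png')"
```

```text
(no output)
```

View pics/o2.png

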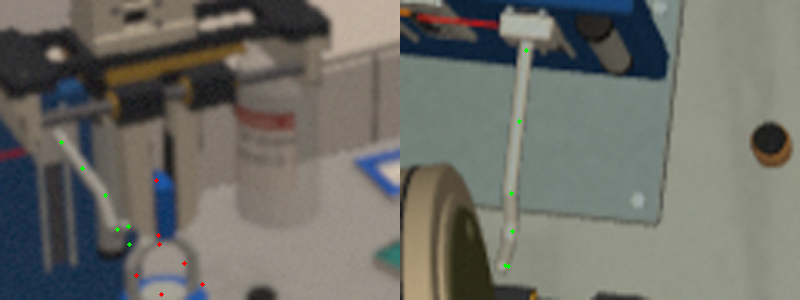

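The overlay puts the hook bar about 2 px left of the prediction and the bucket about 2 px right of it. I'll shift about 5 mm to +y and advance slowly.

Call:
apply_moves:
  steps: [0.1,-0.09,0,0,0,0,0,0.2,-0.08,0,0,0,0,0,0.2,0,0,0,0,0,0,0.2,0,0,0,0,0,0,0.2,0,0,0,0,0,0,0.15,0,0,0,0,0,0,0.15,0,0,0,0,0,0,0.1,0,0,0,0,0,0,0.1,0,0,0,0,0,0]

```text
t: 9.07
tool_pos: [0.5489, 0.1149, 0.2218]
orientation: [3.139, -0.13, -0.0]
force: [-0.1, 0.2, -4.5]
opening: 0.0117
gripper_force: 25.0
```

Call:
apply_moves:
  steps: [0.1,0,0,0,0,0,0,0.1,0,0,0,0,0,0,0.1,0,0,0,0,0,0,0.1,0,0,0,0,0,0]

```text
t: 9.4
tool_pos: [0.5608, 0.114, 0.222]
orientation: [-3.139, 0.13, -0.0]
force: [-0.2, 0.5, -4.7]
opening: 0.0119
gripper_force: 25.0
```

```bash
python3 - <<'E'
from ov import *
snap("scene","s3.png");snap("top","t3.png")
go(seat+[0,0,.031],-.083)
for c in C:
  for n in ["bucket_eye","hook_seat","bucket_tab"]:
    print(c,n,[(np.round(d["xy"],1).tolist(),round(d["conf"],2)) for d in eyes.place_of(c,n)[:2]])
ov('s3.png','t3.png','o3.png',draw=False,so=(205,220,60,80),to=(190,200,60,80))
E
```

```text
t 9.5 pos [0.5609 0.114  0.2219] yaw -0.082664659975206 z [ 0. -0. -1.] F [-0.92 -0.49 -4.68]
turn az units 0.003202261353751465 then shift units [0.515 0.156 0.031]
scene bucket_eye [([247.2, 241.8], 0.72), ([232.8, 301.9], 0.44)]
scene hook_seat [([250.0, 250.9], 0.68)]
scene bucket_tab [([249.5, 232.8], 0.95)]
top bucket_eye [([229.4, 235.5], 0.59), ([227.2, 236.0], 0.39)]
top hook_seat [([254.9, 184.5], 0.74)]
top bucket_tab [([224.7, 231.3], 0.47)]
```

View pics/o3.png

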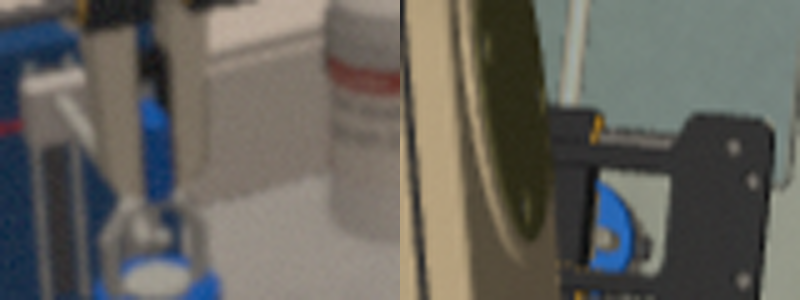

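The crop shows the hook's tip centred inside the eye opening, at about (251,252) full-image, with no contact force. I advance the last 15 mm to the seat.

Call:
apply_moves:
  steps: [0.1,0,0,0,0,0,0,0.1,0,0,0,0,0,0,0.1,0,0,0,0,0,0,0.1,0,0,0,0,0,0,0.1,0,0,0,0,0,0,0,0,0,0,0,0,0,0,0,0,0,0,0,0,0,0,0,0,0,0,0]

```text
t: 10.47
tool_pos: [0.5754, 0.1128, 0.2218]
orientation: [3.139, -0.13, -0.0]
force: [-0.1, -0.3, -5.1]
opening: 0.0115
gripper_force: 25.0
```

```bash
python3 - <<'E'
from ov import *
snap("scene","s4.png")
go(seat+[0,0,.0102],-.083)
for n in ["bucket_eye","hook_seat","bucket_tab"]:
    print(n,[(np.round(d["xy"],1).tolist(),round(d["conf"],2)) for d in eyes.place_of("scene",n)[:2]])
print(robot.read_state()["wrist_torque"])
E
```

```text
t 10.5167 pos [0.5754 0.1128 0.2219] yaw -0.0825798107780245 z [-0. -0. -1.] F [-0.84  0.13 -4.64]
turn az units 0.004012511502680393 then shift units [0.031 0.157 0.722]
bucket_eye [([248.6, 240.4], 0.94)]
hook_seat [([247.5, 251.6], 0.8)]
bucket_tab [([244.4, 230.4], 0.89)]
[ 0.04315424  0.02549188 -0.00255805]
```

Call:
apply_moves:
  steps: [0,0,0.08,0,0,0,0,0,0,0.1,0,0,0,0,0,0,0.1,0,0,0,0,0,0,0.1,0,0,0,0,0,0,0.1,0,0,0,0,0,0,0.07,0,0,0,0,0,0,0.05,0,0,0,0,0,0,0,0,0,0,0]

```text
t: 11.33
tool_pos: [0.5752, 0.1127, 0.2033]
orientation: [3.139, -0.13, -0.001]
force: [-0.2, -0.9, -5.5]
opening: 0.0116
gripper_force: 25.0
```

Call:
apply_moves:
  steps: [0,0,0.04,0,0,0,0,0,0,0.04,0,0,0,0,0,0,0.04,0,0,0,0,0,0,0.04,0,0,0,0,0,0,0.04,0,0,0,0,0,0,0.04,0,0,0,0,0,0,0.04,0,0,0,0,0,0,0.04,0,0,0,0]

```text
t: 12.0
tool_pos: [0.5756, 0.1128, 0.1944]
orientation: [-3.139, 0.13, -0.001]
force: [0.4, -0.4, -3.0]
opening: 0.0121
gripper_force: 25.0
```

Call:
apply_moves:
  steps: [0,0,0.03,0,0,0,0,0,0,0.03,0,0,0,0,0,0,0.03,0,0,0,0,0,0,0.03,0,0,0,0,0,0,0.03,0,0,0,0,0,0,0.03,0,0,0,0,0,0,0.03,0,0,0,0,0,0,0.03,0,0,0,0]

```text
t: 12.67
tool_pos: [0.5756, 0.1128, 0.1872]
orientation: [-3.139, 0.13, -0.001]
force: [0.5, 1.2, -1.7]
opening: 0.012
gripper_force: 25.0
```

```bash
python3 - <<'E'
from ov import *
snap("scene","s5.png")
F=[]
go(seat+[0,0,.0102],-.083)
for n in ["needle_tip","bucket_eye","hook_seat","bucket_tab"]:
    print(n,[(np.round(d["xy"],1).tolist(),round(d["conf"],2)) for d in eyes.place_of("scene",n)[:2]]);F.append(robot.read_state()["force"])
print(np.mean(F,0),robot.read_state()["wrist_torque"])
E
```

```text
t 12.7167 pos [0.5755 0.1128 0.187 ] yaw -0.08257117863885285 z [ 0.  0. -1.] F [ 0.97  0.71 -2.04]
turn az units 0.004094942359797823 then shift units [ 0.025  0.158 -0.439]
needle_tip [([247.2, 252.2], 0.74)]
bucket_eye [([245.6, 253.4], 0.57)]
hook_seat [([248.1, 255.7], 0.72)]
bucket_tab []
[ 0.89704944  0.62481017 -1.57971548] [ 0.11038646 -0.13626301  0.04240876]
```

Call:
apply_moves:
  steps: [0,0,0.03,0,0,0,0,0,0,0.03,0,0,0,0,0,0,0.03,0,0,0,0,0,0,0.03,0,0,0,0,0,0,0.03,0,0,0,0,0,0,0.03,0,0,0,0,0,0,0.03,0,0,0,0,0,0,0.03,0,0,0,0,0,0,0.03,0,0,0,0,0,0,0,0,0,0,0,0,0,0,0,0,0,0,0,0,0,0,0,0,0]

```text
t: 13.92
tool_pos: [0.5755, 0.1128, 0.1792]
orientation: [-3.139, 0.13, -0.0]
force: [0.2, 0.8, -0.2]
opening: 0.0117
gripper_force: 25.0
```

```bash
python3 - <<'E'
from ov import *
F=[];T=[];P=[]
for i in range(20):
    eyes.read_camera("scene");s=robot.read_state();F.append(s["force"]);T.append(s["wrist_torque"]);P.append(s["tool_pos"])
print(np.mean(F,0),np.std(F,0),np.mean(T,0),np.mean(P,0),s["t"])
E
```

```text
[ 1.24858496  0.6656084  -0.11479222] [0.43440351 0.43764236 0.67591514] [ 0.11165174 -0.22955268  0.00396096] [0.57552196 0.11278388 0.17909548] 14.9167
```

The hook pushes the eye slightly to +x and +y, so it isn't quite at the seat yet. I'll ease it over and re-measure.

Call:
apply_moves:
  steps: [0.02,-0.015,0,0,0,0,0,0.02,-0.015,0,0,0,0,0,0.02,-0.015,0,0,0,0,0,0.02,-0.015,0,0,0,0,0,0.02,-0.01,0,0,0,0,0,0,0,0,0,0,0,0,0,0,0,0,0,0,0]

```text
t: 15.5
tool_pos: [0.5775, 0.1142, 0.1782]
orientation: [3.138, -0.13, -0.005]
force: [-4.3, -2.5, 0.6]
opening: 0.0119
gripper_force: 25.0
```

```bash
cat > m.py <<'E'
from ov import *
F=[];T=[];P=[]
for i in range(12):
    eyes.read_camera("scene");s=robot.read_state();F.append(s["force"]);T.append(s["wrist_torque"]);P.append(s["tool_pos"])
print(np.mean(F,0),np.std(F,0)/3.5,np.mean(T,0),np.mean(P,0),s["t"])
E
python3 m.py
```

```text
[-4.93930897e+00 -2.40648791e+00  3.06584035e-03] [0.19136369 0.11546584 0.13616357] [-0.4628534   0.94183971 -0.03600224] [0.57745864 0.11422917 0.17824061] 16.1
```

Call:
apply_moves:
  steps: [-0.02,0.015,0,0,0,0,0,-0.02,0.015,0,0,0,0,0,-0.02,0.015,0,0,0,0,0,-0.02,0.01,0,0,0,0,0,0,0,0,0,0,0,0,0,0,0,0,0,0,0]

```text
t: 16.6
tool_pos: [0.5765, 0.1132, 0.1794]
orientation: [-3.139, 0.13, -0.002]
force: [1.4, 0.4, -0.3]
opening: 0.0119
gripper_force: 25.0
```

```bash
python3 m.py
```

```text
[ 2.10031728 -0.05119836 -0.15892944] [0.11539978 0.09946953 0.16285747] [ 0.0063185  -0.36034114 -0.01338564] [0.57634496 0.11313855 0.17918925] 17.2
```

Call:
apply_moves:
  steps: [0.012,0,0,0,0,0,0,0.012,0,0,0,0,0,0,0,0,0,0,0,0,0,0,0,0,0,0,0,0]

```text
t: 17.53
tool_pos: [0.5764, 0.1131, 0.1788]
orientation: [3.139, -0.13, -0.002]
force: [-0.2, -0.3, 0.2]
opening: 0.0116
gripper_force: 25.0
```

```bash
python3 m.py
```

```text
[-1.68954952 -0.50481672  0.01617392] [0.27726837 0.12172624 0.10387669] [-0.0871636   0.34769168  0.0006235 ] [0.5765288  0.11310933 0.17886107] 18.1333
```

Call:
apply_moves:
  steps: [-0.006,0,0.01,0,0,0,0,-0.005,0,0.01,0,0,0,0,0,0,0,0,0,0,0,0,0,0,0,0,0,0,0,0,0,0,0,0,0,0,0,0,0,0,0,0]

```text
t: 18.63
tool_pos: [0.5765, 0.1131, 0.1785]
orientation: [-3.139, 0.13, -0.0]
force: [-1.6, -1.5, -0.2]
opening: 0.0124
gripper_force: 25.0
```

```bash
python3 m.py
```

```text
[-1.67802627 -0.96688171 -0.14021872] [0.16652492 0.11331585 0.0791538 ] [-0.13380839  0.34664314 -0.02327642] [0.57652822 0.11313177 0.17845903] 19.2333
```

Call:
apply_moves:
  steps: [-0.01,0.008,0,0,0,0,0,-0.005,0.007,0,0,0,0,0,0,0,0,0,0,0,0,0,0,0,0,0,0,0,0,0,0,0,0,0,0,0,0,0,0,0,0,0]

```text
t: 19.73
tool_pos: [0.5763, 0.1129, 0.1786]
orientation: [-3.139, 0.13, -0.001]
force: [1.0, 0.6, -0.1]
opening: 0.0119
gripper_force: 25.0
```

```bash
python3 m.py
```

```text
[ 1.49837253  0.25559155 -0.01475891] [0.1378313  0.16195436 0.1652485 ] [ 0.12739648 -0.29483151  0.01776397] [0.57614948 0.1127142  0.17852907] 20.3333
```

Call:
apply_moves:
  steps: [0.007,0,0.01,0,0,0,0,0,0,0.01,0,0,0,0,0,0,0.01,0,0,0,0,0,0,0,0,0,0,0,0,0,0,0,0,0,0,0,0,0,0,0,0,0]

```text
t: 20.83
tool_pos: [0.5761, 0.1127, 0.1775]
orientation: [3.139, -0.13, -0.0]
force: [0.5, 0.1, -0.2]
opening: 0.012
gripper_force: 25.0
```

```bash
python3 m.py
```

```text
[ 0.56225615 -0.05073827 -0.01791822] [0.14604267 0.14448318 0.17000382] [-0.03849732 -0.09931489  0.00314885] [0.57615941 0.11269386 0.17751761] 21.4333
```

Call:
apply_moves:
  steps: [0,0,0,0,0,0,0,0,0,0,0,0,0,0,0,0,0,0,0,0,0,0,0,0,0,0,0,0]
  grip_force: 8

```text
t: 21.77
tool_pos: [0.5762, 0.1127, 0.1775]
orientation: [3.139, -0.13, -0.0]
force: [-0.1, -0.5, 0.5]
opening: 0.0123
gripper_force: 8.0
```

Call:
apply_moves:
  steps: [0,0,0,0,0,0,0,0,0,0,0,0,0,0,0,0,0,0,0,0,0,0,0,0,0,0,0,0,0,0,0,0,0,0,0,0,0,0,0,0,0,0]
  grip_force: 3

```text
t: 22.27
tool_pos: [0.5762, 0.1127, 0.1775]
orientation: [3.139, -0.13, -0.0]
force: [0.6, -0.9, -0.2]
opening: 0.0122
gripper_force: 3.0
```

```bash
python3 m.py
```

```text
[-0.27197803 -0.73162617  0.24190147] [0.12625157 0.17039949 0.13309567] [-0.08803992  0.01576111 -0.00073253] [0.57619349 0.11270403 0.1775321 ] 22.8667
```

Call:
apply_moves:
  steps: [0,0,0,0,0,0,14,0,0,0,0,0,0,15,0,0,0,0,0,0,17,0,0,0,0,0,0,20,0,0,0,0,0,0,25,0,0,0,0,0,0,30,0,0,0,0,0,0,35,0,0,0,0,0,0,40]

```text
t: 23.53
tool_pos: [0.5762, 0.1127, 0.1775]
orientation: [3.139, -0.13, -0.0]
force: [0.7, 0.1, 0.5]
opening: 0.0348
gripper_force: 0.0
```

Call:
apply_moves:
  steps: [0,0,0,0,0,0,40,0,0,-0.2,0,0,0,40,0,0,-0.4,0,0,0,40,0,0,-0.6,0,0,0,40,0,0,-0.6,0,0,0,40,0,0,-0.6,0,0,0,40,0,0,-0.6,0,0,0,40,0,0,-0.3,0,0,0,40,0,0,-0.1,0,0,0,40,0,0,0,0,0,0,40]

```text
t: 24.37
tool_pos: [0.5767, 0.1128, 0.2809]
orientation: [-3.139, 0.13, -0.003]
force: [0.0, 0.1, 0.3]
opening: 0.037
gripper_force: 0.0
```

```bash
python3 - <<'E'
from ov import *
knob=seat+.056*ax+.098*np.array([.0825,.9966,0]);print(knob)
snap("scene","s6.png");snap("top","t6.png")
go([knob[0],knob[1],.27],-.083);s=robot.read_state();print(s["opening"])
for c in C:
  for n in ["needle_tip","marker_tip","bucket_eye","hook_seat","marker_knob"]:
    print(c,n,[(np.round(d["xy"],1).tolist(),round(d["conf"],2)) for d in eyes.place_of(c,n)[:2]])
ov('s6.png','t6.png','o6.png',draw=False,so=(190,170,90,120),to=(150,160,90,120))
E
```

```text
[0.6397946 0.2010468 0.19     ]
t 24.4667 pos [0.5759 0.1127 0.2786] yaw -0.08258299415192849 z [-0.001 -0.    -1.   ] F [-0.14 -0.16 -0.02]
turn az units 0.003982112521128561 then shift units [ 1.879 -3.113  0.286]
0.036974569021565276
scene needle_tip [([247.4, 249.5], 0.19)]
scene marker_tip [([201.3, 230.5], 0.64)]
scene bucket_eye [([248.8, 258.9], 0.85), ([248.4, 261.7], 0.54)]
scene hook_seat [([246.6, 259.5], 0.59)]
scene marker_knob [([192.8, 231.8], 0.49), ([325.9, 370.4], 0.46)]
top needle_tip []
top marker_tip []
top bucket_eye [([230.2, 230.2], 0.65)]
top hook_seat [([274.7, 324.6], 0.45)]
top marker_knob [([232.6, 230.9], 0.5)]
```

View pics/o6.png

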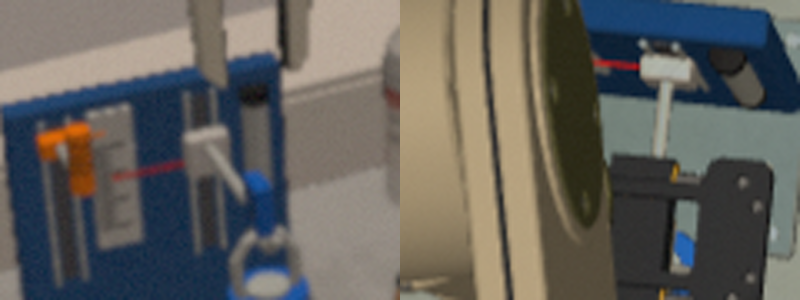

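The crop shows the bucket hanging by its eye with the red needle well below the orange marker, which is at the top of its guide. I now go over the knob.

Call:
apply_moves:
  steps: [0.2,-0.35,0,0,0,0,40,0.35,-0.6,0,0,0,0,40,0.35,-0.6,0,0,0,0,40,0.35,-0.6,0,0,0,0,40,0.3,-0.55,0,0,0,0,40,0.22,-0.35,0,0,0,0,40,0.1,-0.2,0,0,0,0,40,0,0,0,0,0,0,40,0,0,0,0,0,0,40]

```text
t: 25.72
tool_pos: [0.64, 0.2051, 0.2793]
orientation: [3.139, -0.129, -0.001]
force: [0.0, -0.1, 0.2]
opening: 0.0373
gripper_force: 0.0
```

```bash
python3 - <<'E'
from ov import *
snap("scene","s7.png");t=snap("top","t7.png")
go([.64,.2053,.2102],-.083)
for c in C:
  for n in ["marker_knob","marker_tip"]:
    print(c,n,[(np.round(d["xy"],1).tolist(),round(d["conf"],2)) for d in eyes.place_of(c,n)[:2]])
print(proj("scene",[.64,.2053,.243]),proj("top",[.64,.2053,.243]),proj("scene",robot.read_state()["tool_pos"]))
ov('s7.png','t7.png','o7.png',draw=False,so=(190,150,90,120),to=(150,130,90,120))
E
```

```text
t 25.8167 pos [0.64   0.2046 0.2797] yaw -0.08304707193113428 z [-0. -0. -1.] F [ 0.49 -0.58  0.89]
turn az units -0.000449503831254084 then shift units [-1.000e-03 -2.500e-02  2.316e+00]
scene marker_knob [([195.0, 231.4], 0.68)]
scene marker_tip [([202.3, 229.4], 0.63)]
top marker_knob []
top marker_tip []
[[191.41779393 227.55353486]] [[173.48842519 189.47181243]] [[189.9703486  211.00763379]]
```

View pics/o7.png

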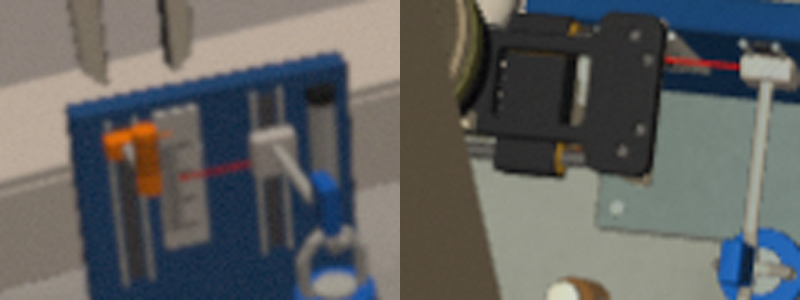

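The crop shows the open fingers above the knob, which sits slightly right of their centre (knob top about (194,228)). I shift about 3 mm to −y and descend.

Call:
apply_moves:
  steps: [0,0.08,0.2,0,0,0,40,0,0,0.4,0,0,0,40,0,0,0.4,0,0,0,40,0,0,0.4,0,0,0,40,0,0,0.4,0,0,0,40,0,0,0.3,0,0,0,40,0,0,0.2,0,0,0,40,0,0,0,0,0,0,40,0,0,0,0,0,0,40]
  grip_force: 6

```text
t: 26.77
tool_pos: [0.6398, 0.2029, 0.2101]
orientation: [3.139, -0.13, -0.001]
force: [0.2, -0.2, 0.0]
opening: 0.0373
gripper_force: 0.0
```

Call:
apply_moves:
  steps: [0,0,0,0,0,0,30,0,0,0,0,0,0,25,0,0,0,0,0,0,21,0,0,0,0,0,0,18,0,0,0,0,0,0,15,0,0,0,0,0,0,12,0,0,0,0,0,0,12,0,0,0,0,0,0,12]

```text
t: 27.43
tool_pos: [0.6402, 0.2033, 0.2111]
orientation: [-3.138, 0.129, -0.002]
force: [0.2, 3.7, 1.4]
opening: 0.0156
gripper_force: 6.0
```

```bash
python3 m.py
```

```text
[1.67274023 4.55699027 2.0475102 ] [0.27624048 0.17925126 0.18709941] [ 0.8643858  -0.30623441 -0.00280025] [0.64022431 0.2033152  0.21084592] 28.0333
```

Call:
apply_moves:
  steps: [0.01,-0.02,0,0,0,0,12,0.005,-0.02,0,0,0,0,12,0,0,0,0,0,0,12,0,0,0,0,0,0,12,0,0,0,0,0,0,12]
  grip_force: 15

```text
t: 28.45
tool_pos: [0.6402, 0.2035, 0.2102]
orientation: [3.138, -0.13, -0.001]
force: [-1.5, 0.2, 1.3]
opening: 0.0151
gripper_force: 15.0
```

```bash
python3 m.py
```

```text
[-2.53838399 -2.62681589  1.16889057] [0.19988877 0.26936035 0.19974617] [-0.41952788  0.38629005 -0.03195146] [0.64028551 0.20356083 0.21026012] 29.05
```

Call:
apply_moves:
  steps: [0,0,-0.04,0,0,0,12,0,0,-0.04,0,0,0,12,0,0,0,0,0,0,12,0,0,0,0,0,0,12,0,0,0,0,0,0,12]

```text
t: 29.47
tool_pos: [0.6403, 0.2036, 0.2125]
orientation: [3.138, -0.13, -0.001]
force: [-1.8, -5.1, -2.4]
opening: 0.0158
gripper_force: 15.0
```

```bash
python3 m.py
```

```text
[-1.71013986 -4.9260238  -2.08697625] [0.08823076 0.16309284 0.13046989] [-0.78784543  0.34164899 -0.04099888] [0.64029197 0.20361646 0.21248262] 30.0667
```

Call:
apply_moves:
  steps: [-0.005,0.005,-0.04,0,0,0,12,0,0,-0.04,0,0,0,12,0,0,0,0,0,0,12,0,0,0,0,0,0,12,0,0,0,0,0,0,12]

```text
t: 30.48
tool_pos: [0.6403, 0.2036, 0.2147]
orientation: [3.138, -0.13, -0.001]
force: [1.9, -5.7, -7.4]
opening: 0.0152
gripper_force: 15.0
```

```bash
python3 m.py
```

```text
[ 1.43190523 -5.09134349 -7.87849656] [0.12567233 0.08663109 0.09039324] [-0.79267782 -0.19365421 -0.04730431] [0.64028771 0.20362593 0.21466943] 31.0833
```

Call:
apply_moves:
  steps: [0,0,0,0,0,0,22,0,0,0,0,0,0,26,0,0.02,0,0,0,0,26,0,0,0,0,0,0,26,0,0,0,0,0,0,20,0,0,0,0,0,0,16,0,0,0,0,0,0,12,0,0,0,0,0,0,12,0,0,0,0,0,0,12,0,0,0,0,0,0,12]

```text
t: 31.92
tool_pos: [0.6404, 0.2034, 0.2157]
orientation: [-3.139, 0.129, -0.001]
force: [-0.5, 0.6, 2.1]
opening: 0.0155
gripper_force: 15.0
```

```bash
python3 m.py; python3 - <<'E'
from h import *
snap("scene","s8.png")
for n in ["marker_knob","marker_tip","needle_tip","hook_seat","bucket_eye"]:
    print(n,[(np.round(d["xy"],1).tolist(),round(d["conf"],2)) for d in eyes.place_of("scene",n)[:2]])
E
```

```text
[0.2476173 1.3701803 1.9919458] [0.21780817 0.1623612  0.12854839] [ 0.25064496 -0.03278969  0.01226783] [0.64038894 0.20343285 0.21546255] 32.5167
marker_knob [([193.6, 232.1], 0.57)]
marker_tip [([247.1, 297.5], 0.39)]
needle_tip []
hook_seat [([248.5, 262.8], 0.6)]
bucket_eye [([248.4, 258.1], 0.57)]
```

Call:
apply_moves:
  steps: [0,0,0.05,0,0,0,12,0,0,0.1,0,0,0,12,0,0,0.12,0,0,0,12,0,0,0.15,0,0,0,12,0,0,0.15,0,0,0,12,0,0,0.15,0,0,0,12,0,0,0.15,0,0,0,12,0,0,0.15,0,0,0,12,0,0,0.12,0,0,0,12,0,0,0.1,0,0,0,12,0,0,0.043,0,0,0,12,0,0,0,0,0,0,12]

```text
t: 33.82
tool_pos: [0.6404, 0.2033, 0.1763]
orientation: [-3.139, 0.13, 0.0]
force: [3.7, 3.8, -2.8]
opening: 0.0155
gripper_force: 15.0
```

Call:
apply_moves:
  steps: [0,0,0,0,0,0,12,0,0,0,0,0,0,12,0,0,0,0,0,0,12,0,0,0,0,0,0,12]

```text
t: 34.15
tool_pos: [0.6404, 0.2033, 0.1763]
orientation: [-3.139, 0.13, 0.0]
force: [4.2, 3.3, -2.4]
opening: 0.0157
gripper_force: 15.0
```

```bash
python3 m.py; python3 - <<'E'
from ov import *
snap("scene","s9.png");im=cv2.imread("pics/s9.png")
cv2.imwrite("pics/o9.png",cv2.resize(im[205:265,165:255],(800,533),interpolation=2))
E
```

```text
[ 4.56863595  3.67689429 -2.05731438] [0.13425753 0.14186915 0.11250847] [ 0.7073143  -0.75899857  0.02331459] [0.64035071 0.20332544 0.17625599] 34.75
```

View pics/o9.png

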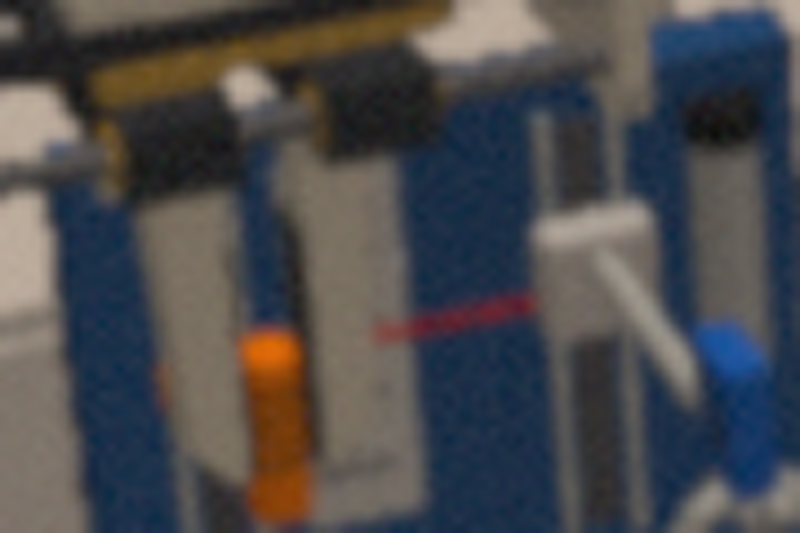

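The crop shows the needle tip at about (207,242), with the marker arrow hidden by a finger. I release, back off straight up, and check numerically.

Call:
apply_moves:
  steps: [0,0,0,0,0,0,20,0,0,0,0,0,0,25,0,0,0,0,0,0,32,0,0,0,0,0,0,38,0,0,0,0,0,0,38,0,0,-0.2,0,0,0,38,0,0,-0.5,0,0,0,38,0,0,-0.7,0,0,0,38,0,0,-0.7,0,0,0,38,0,0,-0.7,0,0,0,38,0,0,-0.5,0,0,0,38,0,0,-0.3,0,0,0,38]

```text
t: 35.8
tool_pos: [0.6411, 0.2034, 0.2883]
orientation: [-3.138, 0.13, -0.006]
force: [0.9, 1.0, 1.0]
opening: 0.0354
gripper_force: 0.0
```

```bash
cat > chk.py <<'E'
from ov import *
im=snap("scene","f%d.png"%int(robot.read_state()["t"]*100))
for i in range(3):
  for n in ["needle_tip","marker_tip","marker_knob"]:
    print(n,[(np.round(d["xy"],1).tolist(),round(d["conf"],2)) for d in eyes.place_of("scene",n)[:2]])
  if i<2: eyes.read_camera("scene")
# mean of several frames, colour masks
a=np.mean([eyes.read_camera("scene").astype(float) for _ in range(6)],0)[205:275,165:255]
r,g,b=a[...,0],a[...,1],a[...,2]
red=(r-g>45)&(abs(g-b)<25);org=(r-b>70)&(g-b>15)
for nm,m in(("red",red),("org",org)):
    for c in np.unique(np.where(m)[1]):
        w=np.where(m[:,c])[0];print(nm,c+165,w.min()+205,w.max()+205,round(w.mean()+205,1))
# stand frame in kinematic/image terms
by=np.array([.0825,.9966,0])
for z in(.163,.1665,.17): 
    for xo in (.105,.115): print(z,xo,proj("scene",seat*[1,1,0]+xo*ax+.0665*by+[0,0,z]).round(1),"knobc",proj("scene",seat*[1,1,0]+.056*ax+.098*by+[0,0,z+.016]).round(1))
print(robot.read_state()["tool_pos"],robot.read_state()["t"])
E
python3 chk.py
```

```text
needle_tip []
marker_tip [([200.6, 244.1], 0.58)]
marker_knob [([194.6, 249.0], 0.62)]
needle_tip []
marker_tip [([205.8, 246.3], 0.61)]
marker_knob [([195.1, 247.2], 0.52)]
needle_tip []
marker_tip [([203.4, 244.5], 0.77)]
marker_knob [([202.0, 244.8], 0.5), ([194.5, 249.0], 0.47)]Traceback (most recent call last):
  File "chk.py", line 8, in <module>
    a=np.mean([eyes.read_camera("scene").astype(float) for _ in range(6)],0)[205:275,165:255]
               ~~~~~~~~~~~~~~~~^^^^^^^^^
ValueError: 200 camera calls are used up
```

Camera calls are used up, so I use the saved frame.

```bash
ls pics; python3 - <<'E'
from ov import *
import glob
by=np.array([.0825,.9966,0])
for f in ["scene0.png",sorted(glob.glob("pics/f*.png"))[-1].split("/")[1]]:
    a=cv2.GaussianBlur(cv2.imread("pics/"+f),(3,3),0)[205:275,165:255,::-1].astype(float)
    r,g,b=a[...,0],a[...,1],a[...,2]
    red=(r-g>45)&(abs(g-b)<30);org=(r-b>60)&(g-b>12)
    for nm,m in(("red",red),("org",org)):
        print(f,nm,[(int(c)+165,int(w.min())+205,int(w.max())+205,round(float(np.average(w,weights=(r-b)[w,c])+205),1)) for c in np.unique(np.where(m)[1]) for w in [np.where(m[:,c])[0]]])
for z in(.19,.205,.163,.1665,.17): print(z,proj("scene",seat*[1,1,0]+.111*ax+.0665*by+[0,0,z]).round(1))
E
```

```text
c2.png
crop.png
f3579.png
o2.png
o3.png
o6.png
o7.png
o9.png
s1.png
s1c.png
s2.png
s3.png
s4.png
s5.png
s6.png
s7.png
s8.png
s9.png
scene0.png
t1.png
t2.png
t3.png
t6.png
t7.png
top0.png
scene0.png red [(181, 231, 233, 231.9), (188, 228, 228, 228.0), (190, 227, 227, 227.0), (192, 247, 247, 247.0), (197, 229, 247, 237.9), (213, 232, 232, 232.0)]
scene0.png org [(181, 231, 233, 231.9), (182, 230, 236, 232.6), (183, 229, 237, 232.8), (184, 229, 237, 232.7), (185, 229, 237, 232.6), (186, 229, 237, 232.2), (187, 228, 233, 230.6), (188, 228, 233, 230.4), (189, 228, 232, 230.0), (190, 227, 233, 229.8), (191, 227, 246, 233.9), (192, 227, 247, 235.8), (193, 227, 247, 236.0), (194, 227, 248, 236.5), (195, 227, 247, 236.6), (196, 227, 247, 237.3), (197, 229, 247, 240.2), (198, 230, 245, 239.7)]
f3579.png red [(183, 245, 245, 245.0), (184, 251, 251, 251.0), (187, 252, 252, 252.0), (188, 243, 251, 247.0), (193, 242, 261, 253.4), (195, 263, 263, 263.0), (196, 242, 263, 251.6), (197, 263, 263, 263.0), (198, 243, 243, 243.0), (205, 243, 243, 243.0), (219, 240, 240, 240.0), (220, 239, 240, 239.5), (221, 239, 239, 239.0), (222, 239, 239, 239.0)]
f3579.png org [(183, 245, 249, 246.9), (184, 245, 251, 247.6), (185, 244, 252, 247.7), (186, 244, 252, 247.6), (187, 243, 252, 247.2), (188, 243, 251, 246.5), (189, 243, 248, 245.5), (190, 243, 248, 245.3), (191, 243, 248, 245.3), (192, 242, 250, 245.6), (193, 242, 261, 249.9), (194, 242, 262, 250.9), (195, 242, 263, 251.5), (196, 242, 263, 251.7), (197, 242, 263, 252.2), (198, 243, 262, 252.9), (199, 244, 262, 254.9), (200, 245, 245, 245.0), (201, 245, 245, 245.0)]
0.19 [[202.6 235.5]]
0.205 [[202.  229.3]]
0.163 [[203.6 246.5]]
0.1665 [[203.5 245. ]]
0.17 [[203.3 243.6]]
```

```bash
python3 - <<'E'
from ov import *
by=np.array([.0825,.9966,0])
B=lambda o,z:seat*[1,1,0]+.111*ax+o*by+[0,0,z]
print("slope",[proj("scene",B(o,.167))[0].round(2).tolist() for o in (.08,.0665,.05,.03,.015)])
def prof(f,cols,r0,r1):
    a=cv2.imread("pics/"+f)[:,:,::-1].astype(float);out=[]
    for c in cols:
        v=a[r0:r1,c,0]-a[r0:r1,c,2]; v=v-np.median(v); v=np.clip(v-8,0,None)
        out.append((c,round(float((v*np.arange(r0,r1)).sum()/max(v.sum(),1e-6)),2),int(v.sum())))
    return out
print(prof("f3579.png",range(199,226),234,254))
print(prof("s9.png",range(204,226),234,254))
print(prof("s6.png",range(196,226),222,254))
print("s6/s7 marker"); print(prof("s7.png",range(198,206),220,238)); print(prof("scene0.png",range(198,222),222,245))
a=cv2.imread("pics/f3579.png")[:,:,::-1].astype(int)
for nm,m in(("r-b",a[...,0]-a[...,2]),("g-b",a[...,1]-a[...,2]),("r-g",a[...,0]-a[...,1])): print(nm);print(m[239:250,198:215])
E
```

```text
slope [[197.52, 246.18], [203.47, 244.84], [210.7, 243.22], [219.4, 241.28], [225.87, 239.83]]
[(199, 245.53, 107), (200, 244.75, 126), (201, 244.57, 143), (202, 244.28, 88), (203, 243.53, 55), (204, 242.85, 81), (205, 242.79, 90), (206, 242.49, 77), (207, 242.14, 71), (208, 242.0, 74), (209, 241.85, 71), (210, 241.79, 60), (211, 241.54, 79), (212, 241.87, 147), (213, 241.06, 168), (214, 240.84, 178), (215, 240.63, 194), (216, 240.46, 195), (217, 240.18, 192), (218, 239.96, 170), (219, 239.71, 211), (220, 239.59, 219), (221, 239.3, 216), (222, 239.1, 205), (223, 238.86, 195), (224, 238.05, 254), (225, 237.52, 302)]
[(204, 0.0, 0), (205, 0.0, 0), (206, 242.38, 8), (207, 242.08, 49), (208, 241.94, 71), (209, 241.96, 72), (210, 241.77, 62), (211, 241.55, 77), (212, 241.99, 158), (213, 241.11, 168), (214, 240.84, 167), (215, 240.62, 202), (216, 240.45, 211), (217, 240.15, 200), (218, 239.9, 176), (219, 239.74, 218), (220, 239.57, 219), (221, 239.28, 231), (222, 239.05, 201), (223, 238.89, 194), (224, 238.14, 281), (225, 237.54, 319)]
[(196, 238.4, 348), (197, 241.67, 408), (198, 240.02, 
[... 2812 characters left out ...]
  4   7   6   4   8   8   7  11  15  13  12  18  27  27  35]
 [  7   8   5   6   6  12  15  17  20  32  39  40  40  48  54  46  49]
 [ 21  10   8   8  11  23  42  48  47  51  56  53  52  50  46  35  20]
 [ 46  21  19  22  23  35  52  61  49  41  33  29  24  20  12  -3  -9]
 [ 66  41  40  48  37  27  32  30  23  14  14  11   8   1 -13 -21 -19]
 [ 70  52  51  50  37  19  12   9  11   8   6   7   7   2 -14 -17 -28]
 [ 61  40  30  24  15  10   9   8   9   8   8   8   5   3 -10 -21 -21]
 [ 51  24   9   8   5   4   7   7   7   8   5   5   7   2 -11 -18 -18]
 [ 44  22   7   6   6   5   6   8   5   9   9   5   5   3 -13 -18 -19]
 [ 44  22  11   6   6   5   4   6   4   5   8   6   5   2 -12 -17 -26]]
```

The frame gives the marker about 0.9 px, or 2.2 mm, below the needle. That is in line with the kinematics (needle about 0.1673, marker about 0.1652). I regrip and raise it about 2.2 mm.

```bash
python3 -c "
from h import *
go([.6404,.2032,.1763],-.083)"
```

```text
t 36.65 pos [0.6403 0.2033 0.2849] yaw -0.0826094425359654 z [ 0.  0. -1.] F [-0.09 -0.3  -0.25]
turn az units 0.0037295490577525237 then shift units [3.000e-03 3.000e-03 3.619e+00]
```

Call:
apply_moves:
  steps: [0,0,0.2,0,0,0,38,0,0,0.5,0,0,0,38,0,0,0.5,0,0,0,38,0,0,0.5,0,0,0,38,0,0,0.5,0,0,0,38,0,0,0.5,0,0,0,38,0,0,0.4,0,0,0,38,0,0,0.3,0,0,0,38,0,0,0.2,0,0,0,38,0,0,0,0,0,0,38,0,0,0,0,0,0,38,0,0,0,0,0,0,38]

```text
t: 37.65
tool_pos: [0.6409, 0.2034, 0.178]
orientation: [-3.138, 0.13, -0.002]
force: [0.3, -0.2, -0.5]
opening: 0.0352
gripper_force: 0.0
```

Call:
apply_moves:
  steps: [0,0,0,0,0,0,38,0,0,0,0,0,0,38,0,0,0,0,0,0,30,0,0,0,0,0,0,24,0,0,0,0,0,0,20,0,0,0,0,0,0,16,0,0,0,0,0,0,12,0,0,0,0,0,0,12,0,0,0,0,0,0,12]

```text
t: 38.4
tool_pos: [0.6403, 0.2035, 0.1769]
orientation: [-3.139, 0.129, -0.0]
force: [0.3, 0.9, 0.8]
opening: 0.0157
gripper_force: 15.0
```

Call:
apply_moves:
  steps: [0,0,0,0,0,0,12,0,0,0,0,0,0,12]

```text
t: 38.57
tool_pos: [0.6403, 0.2034, 0.1769]
orientation: [-3.139, 0.13, -0.0]
force: [0.7, 1.1, 0.0]
opening: 0.0157
gripper_force: 15.0
```

Call:
apply_moves:
  steps: [0,0,0,0,0,0,12,0,0,0,0,0,0,12]

```text
t: 38.73
tool_pos: [0.6403, 0.2034, 0.1769]
orientation: [-3.139, 0.13, -0.0]
force: [0.2, 1.3, -0.4]
opening: 0.0159
gripper_force: 15.0
```

Call:
apply_moves:
  steps: [0,0,-0.03,0,0,0,12,0,0,-0.03,0,0,0,12,0,0,-0.027,0,0,0,12,0,0,0,0,0,0,12,0,0,0,0,0,0,12,0,0,0,0,0,0,12]

```text
t: 39.23
tool_pos: [0.6403, 0.2034, 0.1794]
orientation: [-3.139, 0.13, -0.0]
force: [2.1, 3.1, -2.8]
opening: 0.0156
gripper_force: 15.0
```

Call:
apply_moves:
  steps: [0,0,0,0,0,0,12,0,0,0,0,0,0,12]

```text
t: 39.4
tool_pos: [0.6403, 0.2034, 0.1794]
orientation: [-3.139, 0.13, 0.0]
force: [2.4, 3.8, -2.9]
opening: 0.0152
gripper_force: 15.0
```

The marker slid up about 2.1 mm at sliding friction. I release and retreat straight up.

Call:
apply_moves:
  steps: [0,0,0,0,0,0,20,0,0,0,0,0,0,25,0,0,0,0,0,0,32,0,0,0,0,0,0,38,0,0,0,0,0,0,38,0,0,-0.2,0,0,0,38,0,0,-0.5,0,0,0,38,0,0,-0.7,0,0,0,38,0,0,-0.7,0,0,0,38,0,0,-0.7,0,0,0,38,0,0,-0.7,0,0,0,38,0,0,-0.4,0,0,0,38]

```text
t: 40.4
tool_pos: [0.641, 0.2034, 0.3003]
orientation: [-3.138, 0.13, -0.006]
force: [-0.1, -0.2, 0.5]
opening: 0.0356
gripper_force: 0.0
```

Call:
apply_moves:
  steps: [0,0,-0.3,0,0,0,38,0,0,0,0,0,0,38,0,0,0,0,0,0,38,0,0,0,0,0,0,38,0,0,0,0,0,0,38,0,0,0,0,0,0,38]

```text
t: 40.9
tool_pos: [0.6398, 0.2031, 0.3038]
orientation: [3.138, -0.13, -0.004]
force: [0.7, -0.5, -0.1]
opening: 0.0353
gripper_force: 0.0
```

```bash
python3 -c "
from h import *
s=robot.read_state();print(s['tool_pos'],s['force'],s['t']);print(robot.close_job())"
```

```text
[0.6397849  0.20314643 0.30382401] [ 0.71376498 -0.53823761 -0.14720286] 40.9
the job is handed in; nothing more can be done
None
```

I handed the job in at 40.9 s: the bucket (about 0.5 kg by tool force) hangs on the hook and the marker is released, level with the needle to within about 1 mm by my estimate; its last 2 mm upward correction was by arm position only, as the camera calls had run out.

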